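# Start the stopper in the studio flask

### The arm

A 6-joint arm with a two-finger parallel gripper is mounted at the origin on the work surface. World frame = base frame: x ahead of the robot, y to its left, z up, the work surface at z = 0. Lengths are in m, angles in rad, forces in N, time in s.
With the tool pointing down it reaches from about 0.35 to 0.95 m from the base axis. Payload 17.4 kg.
Tool frame: the origin (TCP) lies midway between the tips of the shut fingers; the grasp point (between the pads) lies 19 mm behind it (manip.hold_point_z is the distance from the TCP to the grasp point, in m); z points along the fingers, y is the line along which they close (so a half turn about z gives the same grasp; the last joint's range is limited). The gripper opens to 93 mm and grips with 3 to 60 N. Pads are 15 mm wide; open, the fingers measure 128 mm over their backs; the gripper's body (75 mm by 188 mm) begins 65 mm behind the grasp point.
Start: joints at [-1.156, 0.116, 1.442, -0, 1.584, -0.038], TCP at [0.295, -0.607, 0.219] pointing down, gripper open.
Joint ranges: [-2.83, 2.83], [-0.83, 2.19], [0.07, 2.5], [-1.14, 4.28], [0.01, 3], [-2.97, 2.97]. Speed limits (rad/s): [1.89, 1.89, 2.22, 3.14, 3.14, 3.14].

### API

Orientations are given as a unit quaternion [x, y, z, w].
In Python, from rig import manip, viewer gives the robot as it stands.
- The arm moves only by the shell command python3 -m handwheel 'ROWS'. ROWS is JSON, a list of rows, each an object with "hand": the opening, from 0 (shut) to 1 (fully open); "slide": the shift along the tool's x, y, z as a fraction of full scale, a list of three; "yaw": the turn about the tool's z as a fraction of full scale. In form: [{"hand": hand, "slide": [tx, ty, tz], "yaw": yaw}, ...]. A call has 1 to 20 rows; each row shifts and turns the commanded pose from where the row before left it, along the tool's axes as they then stand; what a row does not reach is not made up. Full scale, the value 1, is 60 cm for a shift and 45 degrees for a turn. A row lasts 1/8 s, in which the tool goes at most 62.5 mm and 10.7 degrees, less where a joint would pass 70% of its speed; a pose out of reach is approached as far as the arm can. A call with a number of a shift or a turn outside -1 to 1 is refused whole. A call with a gripper value outside its range is refused whole. The fingers move at their own pace and stop on an object; the grip force is fixed at half the most. Time passes only in rows, so rows that do not move let the fingers close. It gives the time, the measured TCP pose, the force, the opening and the grip force at its end, in the units of the state.
- manip.observe(): the state, without advancing time (a new reading comes with each control period).
- viewer.capture(name): name is "scene" or "side" or "wrist"; returns the picture (400x640x3 uint8, red, green, blue); there is no depth.
- viewer.camera_info(name): a dict with "mtx" (3x3 intrinsics, pixels), "k1" (the pictures are not rectified: a ray, as slopes to the right and down, at radius r is drawn at 1 + k1 r^2 times it, then the intrinsics apply), "rvec" (rotation vector, rad) and "tvec" (3), from world to camera coordinates, as OpenCV has them. Camera axes: x right, y down, z forward; pixel columns grow to the right and rows downward; lengths in m; the calibration is good to about 2 mm. A picture is of the moment at which its call begins: read the wrist's pose just before it. camera_info takes no time and is no camera call; for the wrist camera it gives the pose at the moment of the call.
- manip.sign_off(): hands the job in; it is judged then, once.
The state is a dict: "time": time; "joint_pos": joint angles; "qvel": joint speeds; "tau": joint torques, N m; "ee_pos": TCP position; "orientation": TCP orientation; "force": force on the tool from outside, world axes, zero at the start; "wrist_torque": the same for the moment, N m; "grip_width": opening from 0.0 (shut) to 1.0 (fully open); "gripper_force": force on a finger pad.
Only numpy, scipy, OpenCV 4.12 (cv2) and the standard library are available. Lean on these libraries where they do the work, as an engineer would, in place of code of your own. Each camera call takes 0.05 s, during which the arm holds its last target. There are 200 camera calls.

### The job

Of the three black screw stoppers standing on the desk, take the middle-sized one, which fits the open flask, and set it upright in the flask's mouth with the raised pointer on its knob towards the flask's carrying loop. Turn it backward (anticlockwise from above) until you feel it drop off the start of the thread, then screw it forward (clockwise) about one full turn, and finish while still gripping its knob, with the stopper started but not tight. Leave everything else on the desk where it stands.

Things in the scene. Friction and masses are not known exactly. Their poses are not given: they have to be found in the camera images.
- stopper_knob (a point): Centre of the knob of the middle-sized black stopper, the one to use. The knob is an upright cylinder 46 mm across, 30 mm tall (this point is 15 mm below its top); grip its sides from above. Below it a plug 32 mm across, 49 mm long, tapered at the foot, on which it starts standing (this point 64 mm above the desk). x axis: along the raised pointer bar on top, outward; z up. 0.09 kg.
- stopper_axis (a point): Point on the same stopper's axis level with its two thread lugs, 48 mm below stopper_knob, 16 mm above the plug's foot; same axes. The lugs are opposite one another, reach 21.5 mm from the axis, are 40 degrees long and 3 mm thick. With the pointer towards the loop they come to rest on the thread ridges with this point 3 to 8 mm below the rim.
- stopper_lug (a point): The middle of the lug under the pointer, 20.5 mm from stopper_axis along the stopper's x axis. Once started, the stopper has about 2 mm of up-and-down play in the thread and turns with very little torque; it sinks as it turns, and the knob meets the rim only when stopper_axis is 33 mm below it.
- flask_mouth (a point): Centre of the open round mouth of the steel flask, in the plane of its rim, 130 mm above the desk, z up. The flask is 88 mm across, its neck 58 mm, the mouth 51 mm; two thread ridges inside leave an opening 35 mm across. It is held fast in a cup holder on the desk. The carrying loop is on its side towards -y of this frame.
- flask_loop (a point): Middle of the grip of the flask's black carrying loop, 73 mm from the flask's axis, 65 mm above the desk, on the side to which the pointer is to be set. The thread starts lie 50 to 130 degrees anticlockwise (from above) of where the lugs rest when the pointer is set so; just where is hidden.
- flask_thread (a point): On the flask's axis, 3 mm below the rim, at the top of the two opposite thread starts. The ridges wind down clockwise, 16 mm a turn. Turned anticlockwise the stopper climbs until stopper_axis is 1.5 mm below the rim; with the lug wholly past the start (its middle 20 to 25 degrees past) it falls, if let go or lowered, 7 mm to about 8.5 mm below. One turn clockwise from there: 24 mm below.
- small_stopper: Smallest of the three black stoppers (knob 33 mm across, plug 21 mm across, 66 mm tall), standing on the desk; leave it. Origin under its foot.
- large_stopper: Largest of the three black stoppers (knob 67 mm across, plug 54 mm across, 66 mm tall), standing on the desk; leave it. Origin under its foot.
- mug: White mug, 82 mm across, 95 mm tall, a bystander. Origin under its centre.
- ink_bottle: Small ink jar, 48 mm across, 65 mm tall, a bystander. Origin under its centre.
- tape_roll: Roll of tape lying flat, 90 mm across, 24 mm tall, a bystander. Origin under its centre.
- eraser: White eraser, 45 x 22 x 13 mm, lying between the stoppers, a bystander. Origin under its centre.
- brush: Brush lying on the desk, a bystander.
- sketchbook: Grey sketchbook 150 x 210 x 16 mm lying on the desk, a bystander. Origin under its centre.

How it is judged:
By the outcome, as a careful person would: the job done as asked, in the order asked, and still so for the second after the job is handed in, while the arm keeps its last pose, push and grip.
It also fails if it takes over 72 s, if anything falls off the work surface, if the arm or the gripper's body presses on something with over 40 N, if the wrist force passes 120 N, or if a joint passes its speed limit or range.

## Working session

There is one attempt and no reset: what is moved stays moved. The work goes in short steps, Python scripts to look and compute and a shell command to move; the robot and the scene stay as the last step left them, time stands still between calls to the robot, and variables do not carry over. Pictures are saved under pics/ and viewed, at most 10 in all, crops included, and the job is handed in when it is done.

```bash
mkdir -p pics; ls
python3 - <<'E'
from rig import manip, viewer
import cv2
s=manip.observe(); print(s)
print(manip.hold_point_z)
for n in("scene","side","wrist"):
    print(n,viewer.camera_info(n))
    cv2.imwrite(f"pics/{n}0.png",viewer.capture(n)[:,:,::-1])
E
```

```text
pics
{'time': 0.0, 'joint_pos': array([-1.15582831e+00,  1.16454087e-01,  1.44227744e+00,  7.97052930e-06,
        1.58398219e+00, -3.78290525e-02]), 'qvel': array([-7.59085539e-04,  1.31858695e-03,  6.76344965e-04,  1.70420559e-03,
        1.37297523e-03, -6.09271850e-05]), 'tau': array([-9.61806909e-04, -7.21256161e+01, -6.22615743e+01,  7.80262495e-02,
        2.38198531e-02, -1.80525049e-04]), 'ee_pos': array([ 0.29519366, -0.6068001 ,  0.21791913]), 'orientation': array([ 9.74480968e-01,  2.24469439e-01, -1.01158941e-04, -5.51339128e-04]), 'force': array([-0.24462085, -0.48865773,  0.89875556]), 'wrist_torque': array([-0.02557932,  0.00812515, -0.03310651]), 'gripper_force': 0.0, 'grip_width': 1.000652790138751}
0.0188
scene {'mtx': array([[390.62404034,   0.        , 318.61885511],
       [  0.        , 390.62404034, 200.90553048],
       [  0.        ,   0.        ,   1.        ]]), 'k1': -0.05923242583433573, 'rvec': array([ 1.90525398,  1.64990579, -0.61207973]), 'tvec': array([-0.13572567, -0.34248512,  1.48146042])}
side {'mtx': array([[492.74785969,   0.        , 319.18519163],
       [  0.        , 492.74785969, 198.96128336],
       [  0.        ,   0.        ,   1.        ]]), 'k1': -0.030953322025411113, 'rvec': array([ 0.54343233, -2.54710848,  1.34181251]), 'tvec': array([0.54487775, 0.19310224, 1.0456662 ])}
wrist {'mtx': array([[296.14045111,   0.        , 316.77445939],
       [  0.        , 296.14045111, 194.72622379],
       [  0.        ,   0.        ,   1.        ]]), 'k1': -0.05024009591772154, 'rvec': array([-2.47928357,  1.55123041,  0.1970548 ]), 'tvec': array([-0.67443183, -0.02878052,  0.3902273 ])}
```

View pics/scene0.png

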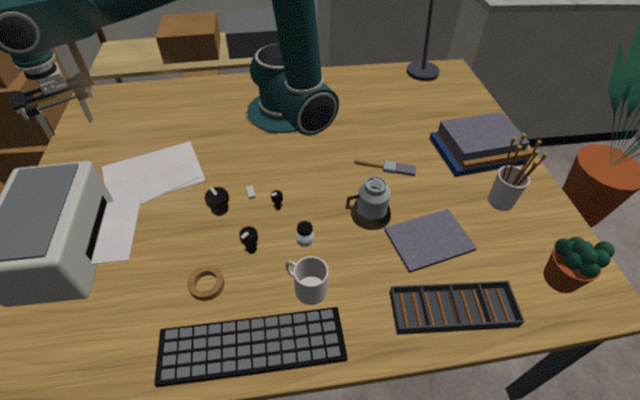

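View pics/side0.png

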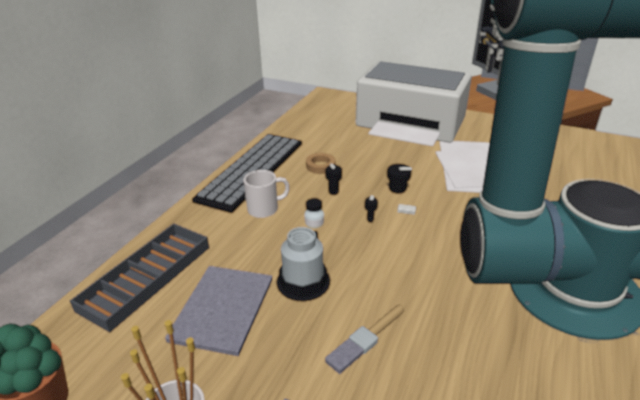

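The scene picture shows the large stopper at (217,198), the middle one at (249,237), the small one at (277,198), and the flask mouth at (377,184) with its loop at (350,202). In the side picture the middle stopper is at (334,172) and the mouth at (301,238).

```bash
cat > h.py <<'E'
import numpy as np, cv2
from rig import manip, viewer
def D(ci): return np.array([ci["k1"],0,0,0,0.])
def ray(ci,px):
    # invert u = s(1+k1 s^2)
    n=cv2.undistortPointsIter(np.array([[px]],float),ci["mtx"],D(ci),None,None,(3,100,1e-12))[0,0]
    R=cv2.Rodrigues(ci["rvec"])[0]
    return -R.T@ci["tvec"], R.T@np.array([n[0],n[1],1])
def onz(ci,px,z):
    o,d=ray(ci,px); return o+d*(z-o[2])/d[2]
def proj(ci,P):
    return cv2.projectPoints(np.atleast_2d(np.array(P,float)),ci["rvec"],ci["tvec"],ci["mtx"],D(ci))[0][:,0]
def tri(obs):
    A=0;b=0
    for ci,px in obs:
        o,d=ray(ci,px);d=d/np.linalg.norm(d);M=np.eye(3)-np.outer(d,d);A=A+M;b=b+M@o
    return np.linalg.solve(A,b)
E
python3 - <<'E'
from h import *
s,d=viewer.camera_info("scene"),viewer.camera_info("side")
print("mid",onz(s,(249,233),.064),onz(d,(334,172),.064))
print("mouth",onz(s,(377,184),.13),onz(d,(301,238),.13))
print("loop",onz(s,(350,202),.065))
print("small",onz(s,(277,195),.055),"large",onz(s,(217,196),.05))
a=viewer.capture("scene")[150:260,190:410]; b=viewer.capture("side")[140:310,260:430]
cv2.imwrite("pics/c1.png",cv2.resize(a,None,fx=3.6,fy=3.6,interpolation=3)[:,:,::-1])
cv2.imwrite("pics/c2.png",cv2.resize(b,None,fx=3.5,fy=3.5,interpolation=3)[:,:,::-1])
E
```

```text
mid [ 0.61146046 -0.13828609  0.064     ] [ 0.62023525 -0.14550624  0.064     ]
mouth [0.54494768 0.21405458 0.13      ] [0.53759449 0.21863036 0.13      ]
loop [0.54289888 0.14489649 0.065     ]
small [ 0.47917993 -0.05529519  0.055     ] large [ 0.45454581 -0.22737593  0.05      ]
```

View pics/c1.png

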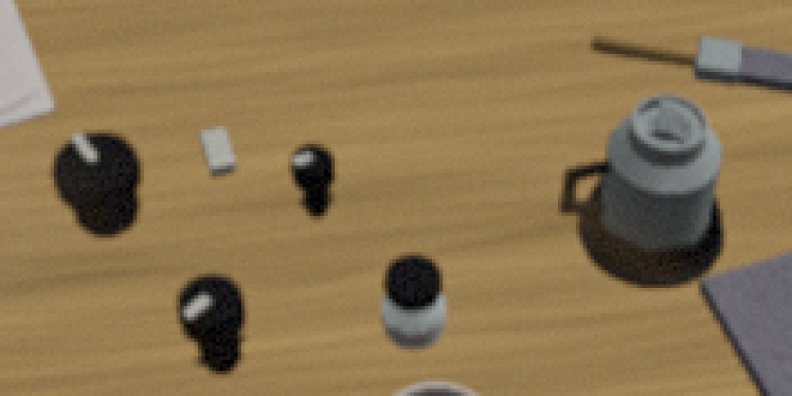

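Run:
```python
from h import *
from scipy.spatial.transform import Rotation as Ro
s=viewer.camera_info("scene"); w=viewer.camera_info("wrist"); o=manip.observe()
for p in((40,165),(105,172),(85,300),(0,295)): print(p,onz(s,p,.15)[:2])
print("ink",onz(s,(305,228),.06),"mug",onz(s,(311,265),.095))
R=Ro.from_quat(o["orientation"]); Rc=cv2.Rodrigues(w["rvec"])[0]
print("cam pos in tool",R.inv().apply(-Rc.T@w["tvec"]-o["ee_pos"]),"cam axes in tool\n",(R.inv().as_matrix()@Rc.T).round(3))
```

```text
(40, 165) [ 0.36011659 -0.7078922 ]
(105, 172) [ 0.41680623 -0.51386977]
(85, 300) [ 0.80590932 -0.47634159]
(0, 295) [ 0.77186403 -0.6671644 ]
ink [0.6123172  0.00922255 0.06      ] mug [0.74996785 0.00684807 0.095     ]
cam pos in tool [ 0.06822109  0.00022205 -0.16592985] cam axes in tool
 [[-0.    -0.969 -0.247]
 [ 1.    -0.    -0.001]
 [ 0.001 -0.247  0.969]]
```

```bash
python3 -m handwheel '[{"hand":1,"slide":[0,0,-0.1],"yaw":0},{"hand":1,"slide":[0,-0.06,-0.05],"yaw":0},{"hand":1,"slide":[0.08,-0.06,0],"yaw":0},{"hand":1,"slide":[0.08,-0.06,0],"yaw":0},{"hand":1,"slide":[0.08,-0.06,0],"yaw":0},{"hand":1,"slide":[0.08,-0.06,0],"yaw":0},{"hand":1,"slide":[0.08,-0.06,0],"yaw":0},{"hand":1,"slide":[0.08,-0.06,0],"yaw":0},{"hand":1,"slide":[0.08,-0.06,0],"yaw":0},{"hand":1,"slide":[0.08,0,0],"yaw":0},{"hand":1,"slide":[0.08,0,0],"yaw":0},{"hand":1,"slide":[0.08,0,0],"yaw":0},{"hand":1,"slide":[0,0,0.08],"yaw":0},{"hand":1,"slide":[0,0,0],"yaw":0}]'
python3 - <<'E'
from h import *
o=manip.observe(); print(o["ee_pos"],o["orientation"],o["joint_pos"])
w=viewer.camera_info("wrist"); im=viewer.capture("wrist"); cv2.imwrite("pics/w1.png",im[:,:,::-1])
print(proj(w,[[.615,-.142,.079]]))
E
```

```text
time: 2.0
ee_pos: [0.6, -0.1375, 0.257]
orientation: [0.974, 0.225, -0.003, -0.001]
force: [-0.3, 0.1, -0.5]
grip_width: 1.004
gripper_force: 0.0
[ 0.60002127 -0.13747504  0.25703521] [ 0.97441316  0.22474359 -0.00269656 -0.00142711] [-2.66646796e-01 -1.65034878e-02  1.51735701e+00 -4.01899669e-05
  1.64684085e+00  8.50784673e-01]
[[326.55452237 168.48695261]]
```

View pics/w1.png

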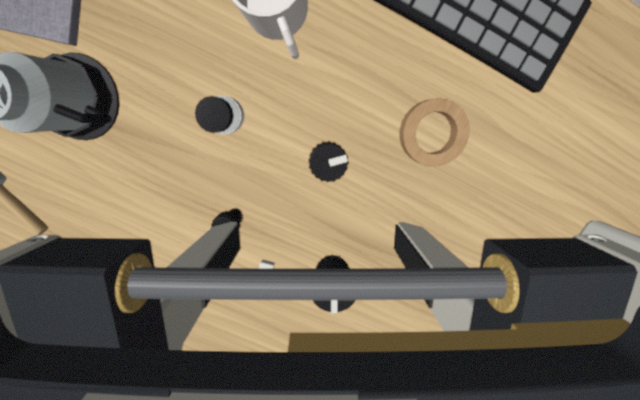

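The wrist picture shows the middle stopper's knob at (328,161) with its white pointer towards (346,159), pointing right in the image. The flask is at the left edge at about (20,95).

Run:
```python
from h import *
w=viewer.camera_info("wrist"); im=cv2.imread("pics/w1.png"); g=im.max(2)
roi=np.zeros_like(g);roi[130:195,295:365]=1
m=((g<70)&(roi>0)).astype(np.uint8)
hsv=cv2.cvtColor(im,cv2.COLOR_BGR2HSV)
b=((g>140)&(hsv[...,1]<50)&(roi>0)).astype(np.uint8)
n,l,st,c=cv2.connectedComponentsWithStats(b);i=1+st[1:,4].argmax();print("bar",st[i],c[i])
both=m|(l==i)
cn=max(cv2.findContours(both.astype(np.uint8),0,2)[0],key=cv2.contourArea)
hull=cv2.convexHull(cn); el=cv2.fitEllipse(hull);print(el, cv2.boundingRect(cn))
k=onz(w,el[0],.072)
p=onz(w,c[i],.082); r=cv2.minAreaRect(np.argwhere(l==i)[:,::-1].astype(np.float32)); print(r)
bp=cv2.boxPoints(r); q=sorted(bp,key=lambda v:v[0]); a0=onz(w,(q[0]+q[1])/2,.082);a1=onz(w,(q[2]+q[3])/2,.082)
print("knob",k,"bar",p,a0,a1,"yaw",np.degrees(np.arctan2(*(a1-a0)[1::-1])),np.degrees(np.arctan2(*(p-k)[1::-1])))
th=np.linspace(0,2*np.pi,60)
P=lambda x,y,z:proj(w,np.c_[x+.023*np.cos(th),y+.023*np.sin(th),0*th+z])
from scipy.optimize import least_squares
hp=hull[:,0].astype(float)
def f(v):
    H=cv2.convexHull(np.vstack([P(*v,.079),P(*v,.049)]).astype(np.float32))
    return [cv2.pointPolygonTest(H,tuple(map(float,x)),True) for x in hp]
s=least_squares(f,k[:2],diff_step=1e-3,loss="soft_l1");print("fit",s.x,np.abs(s.fun).mean())
```

```text
bar [329 155  19  11 142] [337.8943662  160.12676056]
((328.130859375, 161.14476013183594), (37.405601501464844, 38.08615493774414), 20.472354888916016) (310, 142, 38, 39)
((337.79412841796875, 160.17648315429688), (7.518604278564453, 18.91777801513672), 75.96376037597656)
knob [ 0.62339939 -0.14135651  0.072     ] bar [ 0.63054451 -0.15011603  0.082     ] [ 0.62335428 -0.14162649  0.082     ] [ 0.63750931 -0.15841988  0.082     ] yaw -49.87269729465224 -50.795931175051706
fit [ 0.62308931 -0.14135452] 1.0571026363819855
```

```bash
python3 -m handwheel '[{"hand":1,"slide":[0.02,-0.095,-0.03],"yaw":0},{"hand":1,"slide":[0.02,-0.095,-0.03],"yaw":0},{"hand":1,"slide":[0.02,-0.095,-0.03],"yaw":0},{"hand":1,"slide":[0.02,-0.095,-0.01],"yaw":0},{"hand":1,"slide":[0.02,-0.095,0],"yaw":0},{"hand":1,"slide":[0.02,-0.095,0],"yaw":0},{"hand":1,"slide":[0,0,0],"yaw":0},{"hand":1,"slide":[0,0,0],"yaw":0}]'
python3 - <<'E'
from h import *
w=viewer.camera_info("wrist"); im=viewer.capture("wrist"); cv2.imwrite("pics/w2.png",im[:,:,::-1])
np.save("w2.npy",np.r_[w["rvec"],w["tvec"]])
print(proj(w,[[.541,.216,.13],[.543,.145,.065]]))
E
```

```text
time: 3.05
ee_pos: [0.5161, 0.2005, 0.3225]
orientation: [0.974, 0.224, 0.001, 0.0]
force: [0.3, -1.0, 0.4]
grip_width: 1.001
gripper_force: 0.0
[[314.25382928 153.03834754]
 [359.48156126 168.49520967]]
```

View pics/w2.png

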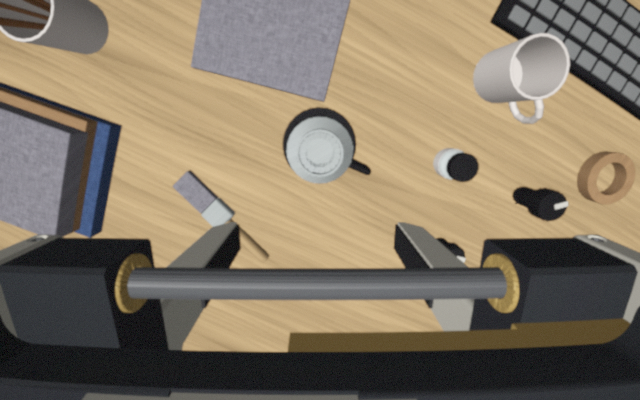

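The flask's mouth is at about (320,152), with the loop at about (362,168), lower right. A crop will sharpen this.

Run:
```python
from h import *
im=cv2.imread("pics/w2.png")[105:195,275:385]
im=np.clip((cv2.resize(im,None,fx=6,fy=6,interpolation=cv2.INTER_CUBIC).astype(float)-0)*1.2,0,255).astype(np.uint8)
for i in range(0,im.shape[1],60): cv2.putText(im,str(275+i//6),(i,10),0,.4,(0,0,255)); im[:,i]=(0,0,255)
for i in range(0,im.shape[0],60): cv2.putText(im,str(105+i//6),(0,i+10),0,.4,(0,0,255)); im[i]=(0,0,255)
cv2.imwrite("pics/w2c.png",im)
```

```text
(no output)
```

View pics/w2c.png

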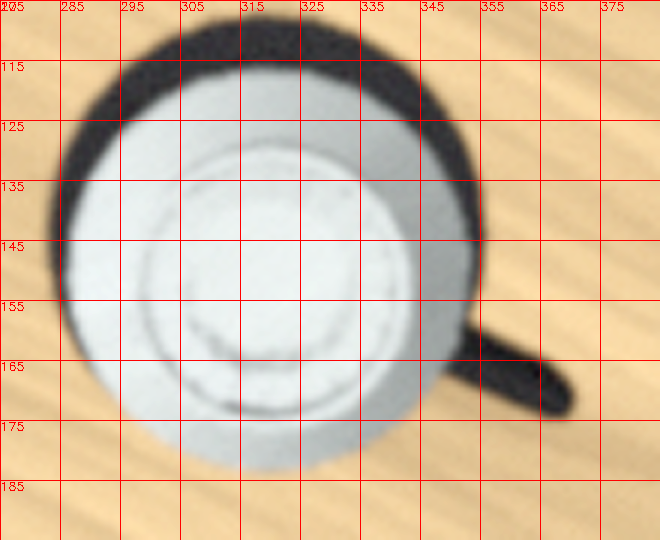

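Run:
```python
from h import *
w=viewer.camera_info("wrist"); v=np.load("w2.npy"); w["rvec"],w["tvec"]=v[:3],v[3:]
s=viewer.camera_info("scene");d=viewer.camera_info("side")
m=onz(w,(319.7,151.3),.13);print("mouth",m)
print("tri",tri([(w,(319.7,151.3)),(s,(190+668/3.6-.4,150+122/3.6-.4)),(d,(301,237))]))
for z in(.065,.08,.09,.1):
    a,b=onz(w,(352,162.8),z),onz(w,(366.3,171.2),z)
    print(z,a[:2],b[:2],np.degrees(np.arctan2(*(b-a)[1::-1])),np.degrees(np.arctan2(*(b-m)[1::-1])),np.linalg.norm((b-m)[:2]))
l=onz(s,(346.9,202.4),.065);print("loop scene",l,np.degrees(np.arctan2(*(l-m)[1::-1])),np.linalg.norm((l-m)[:2]))
```

```text
mouth [0.54575341 0.2110051  0.13      ]
tri [0.54260859 0.21069893 0.12697097]
0.065 [0.54559145 0.15855537] [0.54384114 0.1342519 ] -94.11927430729742 -91.4272006037368 0.07677701710037152
0.08 [0.54671134 0.16108759] [0.54502301 0.13764471] -94.11927430729743 -90.57043357476027 0.0733640299391505
0.09 [0.54745794 0.16277573] [0.54581092 0.13990658] -94.11927430729763 -89.95364801463039 0.07109854716535537
0.1 [0.54820453 0.16446387] [0.54659884 0.14216845] -94.11927430729754 -89.2963444121797 0.06884184527147466
loop scene [0.54316059 0.13599511 0.065     ] -91.97971486156727 0.07505478825844036
```

```bash
python3 -m handwheel '[{"hand":1,"slide":[-0.015,0.0983,0],"yaw":0},{"hand":1,"slide":[-0.015,0.0983,0],"yaw":0},{"hand":1,"slide":[-0.015,0.0983,0],"yaw":0},{"hand":1,"slide":[-0.015,0.0983,0],"yaw":0},{"hand":1,"slide":[-0.015,0.0983,0],"yaw":0},{"hand":1,"slide":[-0.015,0.0983,0],"yaw":0},{"hand":1,"slide":[0,0,0.014],"yaw":-0.2315},{"hand":1,"slide":[0,0,0.014],"yaw":-0.2315},{"hand":1,"slide":[0,0,0.014],"yaw":-0.2315},{"hand":1,"slide":[0,0,0.014],"yaw":-0.2315},{"hand":1,"slide":[0,0,0.014],"yaw":-0.2315},{"hand":1,"slide":[0,0,0.014],"yaw":-0.2315},{"hand":1,"slide":[0,0,0.014],"yaw":-0.2315},{"hand":1,"slide":[0,0,0.014],"yaw":-0.2315},{"hand":1,"slide":[0,0,0.014],"yaw":-0.2315},{"hand":1,"slide":[0,0,0.014],"yaw":-0.2315},{"hand":1,"slide":[0,0,0.014],"yaw":-0.2315},{"hand":1,"slide":[0,0,0.014],"yaw":-0.2315},{"hand":1,"slide":[0,0,0],"yaw":0},{"hand":1,"slide":[0,0,0],"yaw":0}]'
cat > st.py <<'E'
import sys
from h import *
from scipy.spatial.transform import Rotation as Ro
def state():
    o=manip.observe();R=Ro.from_quat(o["orientation"]).as_matrix()
    yaw=np.degrees(np.arctan2(R[1,0],R[0,0]));return o,R,yaw
o,R,yaw=state()
print("t %.2f"%o["time"],"tcp",o["ee_pos"].round(4),"yaw %.1f"%yaw,"tilt z",R[:,2].round(4),"F",o["force"].round(1),"T",o["wrist_torque"].round(2),"w %.3f gf %.1f"%(o["grip_width"],o["gripper_force"]),"q6 %.2f"%o["joint_pos"][5])
if len(sys.argv)>3:
    t=np.array(list(map(float,sys.argv[1:4])));print("slide",(R.T@(t-o["ee_pos"])/.6).round(4))
if len(sys.argv)>4: print("yaw rows total",(-(float(sys.argv[4])-yaw+180)%360-180 if 0 else ((yaw-float(sys.argv[4])+180)%360-180)/45))
E
python3 st.py .6231 -.1413 .047 151
```

```text
time: 5.6
ee_pos: [0.6222, -0.1418, 0.2206]
orientation: [0.253, 0.967, -0.0, 0.0]
force: [-0.2, 0.5, -0.5]
grip_width: 0.998
gripper_force: 0.0
t 5.60 tcp [ 0.6222 -0.1418  0.2206] yaw 150.6 tilt z [ 6.e-04 -2.e-04 -1.e+00] F [-0.2  0.5 -0.5] T [-0.02 -0.15 -0.09] w 0.998 gf 0.0 q6 -1.32
slide [-0.0007  0.0013  0.2893]
yaw rows total -0.008026424401115643
```

Run:
```python
from h import *
from scipy.optimize import least_squares
w=viewer.camera_info("wrist"); im=viewer.capture("wrist")[:,:,::-1].copy(); cv2.imwrite("pics/w3.png",im)
c=proj(w,[[.6231,-.1413,.072]])[0].astype(int);print(c)
x0,y0=max(c[0]-45,0),max(c[1]-45,0)
g=im.max(2);h=cv2.cvtColor(im,cv2.COLOR_BGR2HSV)
m=(((g<70)|((g>140)&(h[...,1]<50)))).astype(np.uint8);r=np.zeros_like(m);r[y0:c[1]+45,x0:c[0]+45]=1;m&=r
n,l,st,ce=cv2.connectedComponentsWithStats(m);i=1+st[1:,4].argmax();print(st[i],ce[i],onz(w,ce[i],.072))
cv2.imwrite("pics/w3c.png",cv2.resize(np.hstack([im[y0:c[1]+75,x0-40:c[0]+85],cv2.merge([m*255]*3)[y0:c[1]+75,x0-40:c[0]+85]]),None,fx=2,fy=2))
```

```text
[317 184]
[ 297  160   42   45 1377] [317.62599855 182.07988381] [ 0.62090579 -0.13986923  0.072     ]
```

View pics/w3c.png

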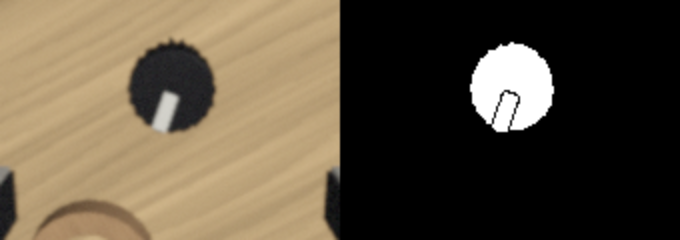

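The new crop shows the knob with the pointer towards lower-left and the fingers clear on both sides. Averaging the two views puts the knob at (0.6218,-0.1411) and the mouth at about (0.5443,0.2111).

```bash
python3 -m handwheel '[{"hand":1,"slide":[0.0012,0.0007,0.08],"yaw":0},{"hand":1,"slide":[0,0,0.08],"yaw":0},{"hand":1,"slide":[0,0,0.08],"yaw":0},{"hand":1,"slide":[0,0,0.0475],"yaw":0},{"hand":1,"slide":[0,0,0],"yaw":0},{"hand":0,"slide":[0,0,0],"yaw":0},{"hand":0,"slide":[0,0,0],"yaw":0},{"hand":0,"slide":[0,0,0],"yaw":0},{"hand":0,"slide":[0,0,0],"yaw":0},{"hand":0,"slide":[0,0,0],"yaw":0},{"hand":0,"slide":[0,0,0],"yaw":0}]'; python3 st.py
```

```text
time: 7.02
ee_pos: [0.6219, -0.1401, 0.0474]
orientation: [0.251, 0.968, 0.0, 0.0]
force: [-0.1, -0.3, 1.3]
grip_width: 0.486
gripper_force: 30.0
t 7.03 tcp [ 0.6219 -0.1401  0.0474] yaw 151.0 tilt z [ 1.e-04 -0.e+00 -1.e+00] F [-0.1 -0.3  1.3] T [ 0.08 -0.2  -0.03] w 0.486 gf 30.0 q6 -1.33
```

```bash
python3 -m handwheel '[{"hand":0,"slide":[0,0,-0.05],"yaw":0},{"hand":0,"slide":[0,0,-0.1],"yaw":0},{"hand":0,"slide":[0,0,-0.1],"yaw":0},{"hand":0,"slide":[0,0,-0.09],"yaw":0},{"hand":0,"slide":[0.0567,0.0642,0],"yaw":0},{"hand":0,"slide":[0.0567,0.0642,0],"yaw":0},{"hand":0,"slide":[0.0567,0.0642,0],"yaw":0},{"hand":0,"slide":[0.0567,0.0642,0],"yaw":0},{"hand":0,"slide":[0.0567,0.0642,0],"yaw":0},{"hand":0,"slide":[0.0567,0.0642,0],"yaw":0},{"hand":0,"slide":[0.0567,0.0642,0],"yaw":0},{"hand":0,"slide":[0,0,0],"yaw":0.182},{"hand":0,"slide":[0,0,0],"yaw":0.182},{"hand":0,"slide":[0,0,0],"yaw":0.182},{"hand":0,"slide":[0,0,0],"yaw":0.182},{"hand":0,"slide":[0,0,0],"yaw":0.182},{"hand":0,"slide":[0,0,0],"yaw":0},{"hand":0,"slide":[0,0,0],"yaw":0},{"hand":0,"slide":[0,0,0],"yaw":0}]'; python3 st.py .5443 .2111 .2 110
python3 - <<'E'
from h import *
a=viewer.capture("scene")[120:240,320:420]; b=viewer.capture("side")[130:300,240:370]
f=lambda i,k:cv2.resize(i,None,fx=k,fy=k,interpolation=3)
A=f(a,4.5)[:540];B=f(b,3.1)[:520]
h=max(A.shape[0],B.shape[0]);p=lambda i:cv2.copyMakeBorder(i,0,h-i.shape[0],0,0,0)
I=np.hstack([p(A),p(B)])[:,:800];print(I.shape);cv2.imwrite("pics/ab.png",I[:,:,::-1])
E
```

```text
time: 9.4
ee_pos: [0.5446, 0.2112, 0.2513]
orientation: [0.573, 0.82, -0.0, -0.0]
force: [-0.3, 0.4, -0.4]
grip_width: 0.488
gripper_force: 30.0
t 9.40 tcp [0.5446 0.2112 0.2513] yaw 110.1 tilt z [-0. -0. -1.] F [-0.3  0.4 -0.4] T [-0.03 -0.17 -0.02] w 0.488 gf 30.0 q6 -0.02
slide [-0.     -0.0006  0.0855]
yaw rows total 0.0024980543536773643
(540, 800, 3)
```

View pics/ab.png

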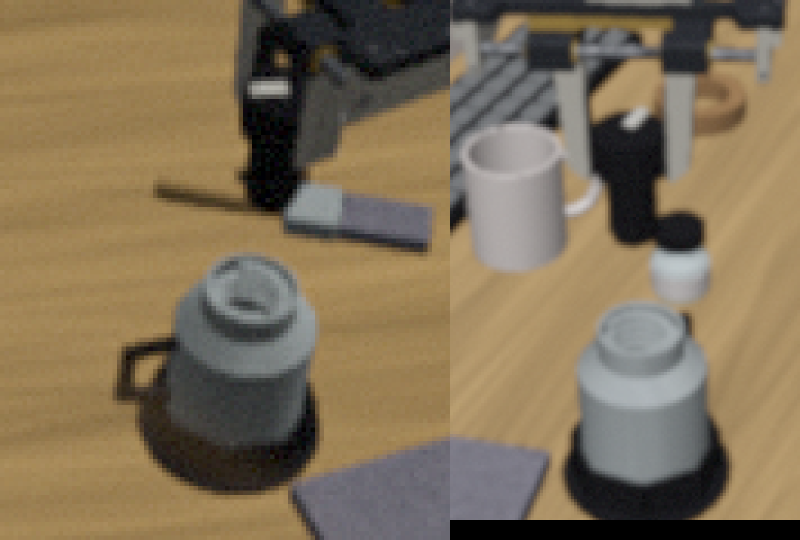

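The stopper hangs straight in the fingers above the mouth, its pointer left in the scene view, towards the loop. Scene mouth is at about (375.4,183.5) and side mouth at (301.3,236). I'll compare these with projections.

Run:
```python
from h import *
s,d=viewer.camera_info("scene"),viewer.camera_info("side")
P=[[.5443,.2111,.13],[.5443,.2111+.05,.13],[.5446,.2112,.214],[.5446,.2112,.2683]]
print("scene",proj(s,P)); print("side",proj(d,P))
print(onz(s,(375.4,183.5),.13),onz(d,(301.3,236),.13))
# plug rows midpoints by intensity: dark plug
for n,ci in(("scene",s),("side",d)):
    im=viewer.capture(n).max(2)
    for z in(.212,.218,.224):
        u,v=proj(ci,[[.5446,.2112,z]])[0]; r=im[int(round(v))].astype(int); u=int(round(u)); print(n,z,(u,round(v)),r[u-14:u+15])
```

```text
scene [[375.87627592 183.93578039]
 [393.79227982 182.12622265]
 [379.88967835 161.02818557]
 [382.70297486 144.57682872]]
side [[299.68751165 235.0511642 ]
 [288.37560104 249.593507  ]
 [297.92284006 201.13101917]
 [296.79751994 177.36754269]]
[0.54253536 0.21021832 0.13      ] [0.539906   0.21256925 0.13      ]
scene 0.212 (380, 162) [131 135 140 146 147 152 158 149  92  26  12   7  27  14  18   8   6  10
   8  51 106 147 155 155 154 156 155 153 149]
scene 0.218 (380, 160) [159 160 160 160 157 155 135 104  58  22  13  21   2   5   5  11  16  15
   3  14  41  81 100 139 149 154 150 155 158]
scene 0.224 (380, 158) [161 161 159 161 163 160 125  86  47  24   2  20  30  22  14  12  12   4
   2  12  34  66 111 155 161 158 156 159 157]
side 0.212 (298, 202) [183 183 183 182 179 171 152 107  50  26  23  25  19  25  24  23  26  27
  22  22  21  15  15  18  25  29  32  25  29]
side 0.218 (298, 199) [174 180 182 183 183 178 154 103  43  19  25  25  27  24  25  26  28  22
  22  22  18  32  62  87  95  91  76  62  50]
side 0.224 (298, 197) [169 170 174 180 182 180 157 103  41  16  26  27  26  26  23  23  19  24
  17  24  17  39  92 137 163 166 161 152 142]
```

Run:
```python
from h import *
for n in("scene","side"):
    ci=viewer.camera_info(n); im=np.mean([viewer.capture(n).astype(float) for _ in range(3)],0)
    bg=im[:,:,0]-im[:,:,2]  # wood is strongly warm, flask grey
    for z in(.07,.075,.08,.085,.09,.095,.122,.126):
        u,v=proj(ci,[[.5443,.2111,z]])[0]; vi=int(round(v)); r=bg[vi]
        u=u+(vi-v)*0; ui=int(round(u))
        print(n,z,"%.1f %d"%(u,vi),r[ui-24:ui-9].astype(int),r[ui+9:ui+25].astype(int))
```

```text
scene 0.07 373.3 199 [15 30 44 48 63 70 64 48 16  0 -3 -2  1 -3 -3] [-5 -6 -6 -7 -7 -9  0 44 75 77 76 74 73 73 74 74]
scene 0.075 373.5 198 [ 6 13 16 34 35 43 40 19  1 -3 -1 -3 -3 -4 -4] [-6 -5 -6 -6 -8 -5 24 70 78 74 77 73 75 73 73 75]
scene 0.08 373.7 196 [47 36 32 27 20  8  5  0 -3 -4 -6 -6 -5 -4 -5] [-7 -7 -7 -7 -8 -8  2 51 76 74 75 75 72 73 73 71]
scene 0.085 373.9 195 [67 64 61 60 53 44 36 29  5 -2 -7 -6 -4 -5 -5] [-6 -5 -6 -6 -6 -8 -2 41 74 76 73 73 74 73 73 73]
scene 0.09 374.2 194 [74 76 75 73 72 66 66 63 29 -3 -4 -5 -4 -4 -5] [-7 -7 -7 -7 -6 -9 -3 32 69 75 73 72 73 71 71 71]
scene 0.095 374.4 193 [75 75 76 79 76 76 78 75 38 -1 -8 -4 -5 -4 -4] [ -4  -5  -7  -6  -7 -10  -3  26  64  73  69  71  71  71  69  69]
scene 0.122 375.5 186 [75 74 75 73 75 75 74 61 27  0 -8 -6 -4 -4 -6] [-8 -3 17 55 78 78 76 75 74 75 74 75 75 76 76 76]
scene 0.126 375.7 185 [74 73 74 75 76 76 78 76 55 24 -1 -6 -4 -6 -6] [-4  8 45 75 79 76 78 75 77 74 75 75 74 73 76 75]
side 0.07 300.7 257 [ 70  69  67  58  33   4  -7  -7  -8  -9  -9  -8  -9 -10 -10] [-8 -9 -8 -9 -8 -9 -9 -8 -7 -7 -7  0 20 46 61 65]
sid
[... 151 characters left out ...]
70 70 69 55 26 -1 -8 -9 -9 -8 -9 -8 -9 -9 -9] [-9 -9 -8 -8 -8 -9 -8 -9 -8 -8 -7 -2 21 49 63 66]
side 0.085 300.5 252 [67 68 68 67 50 14 -5 -9 -8 -9 -8 -9 -8 -9 -9] [ -9  -8  -8  -9  -9  -9  -9  -9  -8  -7  -8 -10  -6  17  49  64]
side 0.09 300.4 250 [68 68 68 63 39  7 -7 -9 -9 -8 -8 -8 -8 -8 -8] [-8 -9 -9 -9 -8 -9 -9 -9 -7 -7 -8 -8 -7  9 42 65]
side 0.095 300.3 248 [68 69 67 60 40 11 -5 -8 -9 -8 -9 -8 -7 -9 -8] [-7 -7 -7 -7 -9 -9 -8 -8 -9 -8 -9 -9 -6  8 40 65]
side 0.122 299.8 238 [67 67 67 68 68 70 69 69 69 63 43 12 -5 -9 -9] [-8 -9 -8 -7 -8 -8 -8 -5 11 43 64 69 71 71 71 71]
side 0.126 299.8 237 [67 67 68 67 68 68 69 69 70 66 49 18 -2 -7 -8] [-8 -9 -9 -8 -8 -8 -7 -2 24 54 68 71 70 70 71 69]
```

```bash
python3 -m handwheel '[{"hand":0,"slide":[0.0003,-0.0017,0.05],"yaw":0},{"hand":0,"slide":[0,0,0.05],"yaw":0},{"hand":0,"slide":[0,0,0.02],"yaw":0},{"hand":0,"slide":[0,0,0.004],"yaw":0},{"hand":0,"slide":[0,0,0.004],"yaw":0},{"hand":0,"slide":[0,0,0],"yaw":0}]'; python3 st.py; python3 -m handwheel '[{"hand":0,"slide":[0,0,0.004],"yaw":0},{"hand":0,"slide":[0,0,0.004],"yaw":0},{"hand":0,"slide":[0,0,0],"yaw":0}]'; python3 st.py
```

```text
time: 10.65
ee_pos: [0.5439, 0.2111, 0.1753]
orientation: [0.574, 0.819, 0.0, 0.0]
force: [0.6, 0.3, -1.2]
grip_width: 0.49
gripper_force: 30.0
t 10.65 tcp [0.5439 0.2111 0.1753] yaw 110.0 tilt z [ 9.e-04  3.e-04 -1.e+00] F [ 0.6  0.3 -1.2] T [ 0.04 -0.09  0.01] w 0.490 gf 30.0 q6 -0.02
time: 11.02
ee_pos: [0.5435, 0.211, 0.1695]
orientation: [0.574, 0.819, -0.0, -0.0]
force: [0.3, -0.0, -0.9]
grip_width: 0.49
gripper_force: 30.0
t 11.03 tcp [0.5435 0.211  0.1695] yaw 110.0 tilt z [-3.e-04 -1.e-04 -1.e+00] F [ 0.3 -0.  -0.9] T [-0.04 -0.05  0.01] w 0.490 gf 30.0 q6 -0.02
```

```bash
for i in 1; do :; done; python3 -m handwheel '[{"hand":0,"slide":[0,0,0.004],"yaw":0},{"hand":0,"slide":[0,0,0.004],"yaw":0},{"hand":0,"slide":[0,0,0.004],"yaw":0},{"hand":0,"slide":[0,0,0],"yaw":0}]'; python3 st.py|tail -1; python3 -m handwheel '[{"hand":0,"slide":[0,0,0.003],"yaw":0},{"hand":0,"slide":[0,0,0],"yaw":0},{"hand":0,"slide":[0,0,0],"yaw":0}]'; python3 st.py
```

```text
time: 11.52
ee_pos: [0.5435, 0.211, 0.1623]
orientation: [0.574, 0.819, -0.0, -0.0]
force: [-0.4, -0.4, -1.3]
grip_width: 0.492
gripper_force: 30.0
t 11.53 tcp [0.5435 0.211  0.1623] yaw 110.0 tilt z [-3.e-04 -1.e-04 -1.e+00] F [-0.4 -0.4 -1.3] T [ 0.01 -0.06 -0.  ] w 0.492 gf 30.0 q6 -0.02
time: 11.9
ee_pos: [0.5436, 0.2111, 0.1608]
orientation: [0.574, 0.819, 0.0, 0.0]
force: [1.2, -0.7, -0.8]
grip_width: 0.49
gripper_force: 30.0
t 11.90 tcp [0.5436 0.2111 0.1608] yaw 110.0 tilt z [ 1.e-04  1.e-04 -1.e+00] F [ 1.2 -0.7 -0.8] T [ 0.03 -0.05  0.03] w 0.490 gf 30.0 q6 -0.02
```

```bash
M='python3 -m handwheel'; python3 -m handwheel '[{"hand":0,"slide":[0,0,0.002],"yaw":0},{"hand":0,"slide":[0,0,0.002],"yaw":0},{"hand":0,"slide":[0,0,0],"yaw":0}]' >/dev/null; python3 st.py; python3 -m handwheel '[{"hand":0,"slide":[0,0,0.002],"yaw":0},{"hand":0,"slide":[0,0,0],"yaw":0}]'>/dev/null; python3 st.py
```

```text
t 12.28 tcp [0.5436 0.2111 0.1582] yaw 110.0 tilt z [-1.e-04 -0.e+00 -1.e+00] F [-0.2 -0.7 -0.7] T [-0.06 -0.09  0.02] w 0.492 gf 30.0 q6 -0.02
t 12.53 tcp [0.5435 0.2111 0.157 ] yaw 110.0 tilt z [-2.e-04 -1.e-04 -1.e+00] F [-0.3  0.2 -0.9] T [-0.03 -0.09 -0.02] w 0.487 gf 30.0 q6 -0.02
```

```bash
python3 -m handwheel '[{"hand":0,"slide":[0,0,0.002],"yaw":0},{"hand":0,"slide":[0,0,0],"yaw":0}]' >/dev/null; python3 st.py; python3 -m handwheel '[{"hand":0,"slide":[0,0,0.002],"yaw":0},{"hand":0,"slide":[0,0,0],"yaw":0}]'>/dev/null; python3 st.py
```

```text
t 12.78 tcp [0.5436 0.211  0.1558] yaw 110.0 tilt z [-1.e-04 -0.e+00 -1.e+00] F [-0.3 -0.4 -0.5] T [-0.   -0.1   0.01] w 0.489 gf 30.0 q6 -0.02
t 13.03 tcp [0.5437 0.211  0.1555] yaw 110.0 tilt z [ 6.e-04  1.e-04 -1.e+00] F [-2.1 -0.7  6. ] T [-0.16  0.39  0.04] w 0.493 gf 30.0 q6 -0.02
```

```bash
python3 -m handwheel '[{"hand":0,"slide":[0,0,-0.0007],"yaw":-0.2},{"hand":0,"slide":[0,0,-0.0007],"yaw":-0.2},{"hand":0,"slide":[0,0,-0.0007],"yaw":-0.2},{"hand":0,"slide":[0,0,0],"yaw":0}]' >/dev/null; python3 st.py; python3 -m handwheel '[{"hand":0,"slide":[0,0,-0.0007],"yaw":-0.2},{"hand":0,"slide":[0,0,-0.0007],"yaw":-0.2},{"hand":0,"slide":[0,0,0],"yaw":0}]'>/dev/null; python3 st.py
```

```text
t 13.53 tcp [0.5439 0.2111 0.1567] yaw 137.0 tilt z [ 1.1e-03  4.0e-04 -1.0e+00] F [-0.4 -0.8  6. ] T [-0.04 -0.24  0.05] w 0.488 gf 30.0 q6 -0.49
t 13.90 tcp [0.5439 0.2112 0.1575] yaw 154.9 tilt z [ 1.1e-03  4.0e-04 -1.0e+00] F [-0.  0.  6.] T [ 0.04 -0.28  0.06] w 0.489 gf 30.0 q6 -0.81
```

```bash
python3 -m handwheel '[{"hand":0,"slide":[0,0,-0.0007],"yaw":-0.2},{"hand":0,"slide":[0,0,-0.0007],"yaw":-0.2},{"hand":0,"slide":[0,0,0],"yaw":0}]' >/dev/null; python3 st.py; python3 -m handwheel '[{"hand":0,"slide":[0,0,-0.0007],"yaw":-0.2},{"hand":0,"slide":[0,0,-0.0007],"yaw":-0.2},{"hand":0,"slide":[0,0,0],"yaw":0}]'>/dev/null; python3 st.py; python3 -m handwheel '[{"hand":0,"slide":[0,0,-0.0007],"yaw":-0.2},{"hand":0,"slide":[0,0,0],"yaw":0}]'>/dev/null; python3 st.py
```

```text
t 14.28 tcp [0.5439 0.2112 0.1583] yaw 172.9 tilt z [ 1.e-03  4.e-04 -1.e+00] F [1.1 0.5 6.5] T [ 0.17 -0.2  -0.02] w 0.493 gf 30.0 q6 -1.12
t 14.65 tcp [0.5438 0.2112 0.1591] yaw -169.1 tilt z [ 8.e-04  5.e-04 -1.e+00] F [-0.1  0.4  5. ] T [ 0.23 -0.18  0.06] w 0.493 gf 30.0 q6 -1.43
t 14.90 tcp [0.5438 0.2112 0.1594] yaw -160.2 tilt z [ 7.e-04  4.e-04 -1.e+00] F [-0.   0.3  5.2] T [ 0.19 -0.14  0.03] w 0.487 gf 30.0 q6 -1.59
```

```bash
python3 -m handwheel '[{"hand":0,"slide":[0,0,-0.0007],"yaw":-0.2},{"hand":0,"slide":[0,0,0],"yaw":0}]' >/dev/null; python3 st.py; python3 -m handwheel '[{"hand":0,"slide":[0,0,-0.0001],"yaw":-0.15},{"hand":0,"slide":[0,0,0],"yaw":0}]'>/dev/null; python3 st.py; python3 -m handwheel '[{"hand":0,"slide":[0,0,0],"yaw":-0.15},{"hand":0,"slide":[0,0,0],"yaw":0}]'>/dev/null; python3 st.py
```

```text
t 15.15 tcp [0.5437 0.2111 0.1597] yaw -151.2 tilt z [ 6.e-04  3.e-04 -1.e+00] F [-0.4  0.7  5. ] T [ 0.11 -0.14  0.03] w 0.490 gf 30.0 q6 -1.75
t 15.40 tcp [0.5438 0.2112 0.1599] yaw -144.5 tilt z [ 7.e-04  5.e-04 -1.e+00] F [-0.3  1.2  6.2] T [ 0.17 -0.07  0.08] w 0.487 gf 30.0 q6 -1.86
t 15.65 tcp [0.5438 0.2112 0.1599] yaw -137.7 tilt z [ 7.e-04  4.e-04 -1.e+00] F [-0.6 -0.1  7.1] T [0.16 0.02 0.09] w 0.495 gf 30.0 q6 -1.98
```

```bash
python3 -m handwheel '[{"hand":0,"slide":[0,0,0],"yaw":-0.15},{"hand":0,"slide":[0,0,0],"yaw":0}]' >/dev/null; python3 st.py; python3 -m handwheel '[{"hand":0,"slide":[0,0,0],"yaw":-0.1},{"hand":0,"slide":[0,0,0],"yaw":0}]'>/dev/null; python3 st.py; python3 -m handwheel '[{"hand":0,"slide":[0,0,0],"yaw":-0.1},{"hand":0,"slide":[0,0,0],"yaw":0}]'>/dev/null; python3 st.py
```

```text
t 15.90 tcp [0.5436 0.2108 0.1592] yaw -131.0 tilt z [-1.e-04 -7.e-04 -1.e+00] F [ 1.5 -4.6  0.5] T [-0.75 -0.27  0.07] w 0.491 gf 30.0 q6 -2.10
t 16.15 tcp [0.5434 0.211  0.159 ] yaw -126.5 tilt z [-7.e-04 -2.e-04 -1.e+00] F [ 0.6 -0.7 -1.2] T [-0.01 -0.11  0.03] w 0.490 gf 30.0 q6 -2.18
t 16.40 tcp [0.5435 0.211  0.1591] yaw -122.0 tilt z [-5.e-04 -1.e-04 -1.e+00] F [ 0.4 -1.9 -1.3] T [ 0.07 -0.07  0.03] w 0.493 gf 30.0 q6 -2.26
```

The upward force vanished between 112 and 124 degrees of back turn, so the stopper is off the thread start. I'll lower it.

```bash
python3 -m handwheel '[{"hand":0,"slide":[0,0,0.004],"yaw":0},{"hand":0,"slide":[0,0,0],"yaw":0}]' >/dev/null; python3 st.py; python3 -m handwheel '[{"hand":0,"slide":[0,0,0.004],"yaw":0},{"hand":0,"slide":[0,0,0],"yaw":0}]'>/dev/null; python3 st.py; python3 -m handwheel '[{"hand":0,"slide":[0,0,0.002],"yaw":0},{"hand":0,"slide":[0,0,0],"yaw":0}]'>/dev/null; python3 st.py
```

```text
t 16.65 tcp [0.5435 0.211  0.1567] yaw -121.9 tilt z [-5.e-04 -1.e-04 -1.e+00] F [-0.5 -0.3 -1.1] T [ 0.02 -0.07 -0.02] w 0.491 gf 30.0 q6 -2.26
t 16.90 tcp [0.5435 0.211  0.1544] yaw -121.8 tilt z [-3.e-04 -1.e-04 -1.e+00] F [-0.5 -0.6 -1.2] T [ 0.1  -0.08 -0.01] w 0.490 gf 30.0 q6 -2.26
t 17.15 tcp [0.5436 0.211  0.1534] yaw -121.8 tilt z [ 1.e-04 -0.e+00 -1.e+00] F [ 0.4 -0.8 -0.7] T [ 0.03 -0.08 -0.03] w 0.487 gf 30.0 q6 -2.26
```

```bash
python3 -m handwheel '[{"hand":0,"slide":[0,0,0.0007],"yaw":0.2},{"hand":0,"slide":[0,0,0.0007],"yaw":0.2},{"hand":0,"slide":[0,0,0.0007],"yaw":0.2},{"hand":0,"slide":[0,0,0.0007],"yaw":0.2},{"hand":0,"slide":[0,0,0.0006],"yaw":0.2},{"hand":0,"slide":[0,0,0],"yaw":0}]' >/dev/null; python3 st.py; python3 -m handwheel '[{"hand":0,"slide":[0,0,0.0007],"yaw":0.2},{"hand":0,"slide":[0,0,0.0007],"yaw":0.2},{"hand":0,"slide":[0,0,0.0006],"yaw":0.2},{"hand":0,"slide":[0,0,0.0007],"yaw":0.2},{"hand":0,"slide":[0,0,0.0007],"yaw":0.2},{"hand":0,"slide":[0,0,0],"yaw":0}]'>/dev/null; python3 st.py
```

```text
t 17.90 tcp [0.5436 0.2111 0.1514] yaw -166.7 tilt z [ 1.e-04  1.e-04 -1.e+00] F [ 0.4  0.1 -1.5] T [ 0.  -0.1 -0. ] w 0.490 gf 30.0 q6 -1.48
t 18.65 tcp [0.5436 0.2111 0.1494] yaw 148.5 tilt z [ 0. -0. -1.] F [-0.1  0.3 -0.9] T [-0.06 -0.13 -0.02] w 0.490 gf 30.0 q6 -0.69
```

```bash
python3 -m handwheel '[{"hand":0,"slide":[0,0,0.0007],"yaw":0.2},{"hand":0,"slide":[0,0,0.0007],"yaw":0.2},{"hand":0,"slide":[0,0,0.0006],"yaw":0.2},{"hand":0,"slide":[0,0,0.0007],"yaw":0.2},{"hand":0,"slide":[0,0,0.0007],"yaw":0.2},{"hand":0,"slide":[0,0,0.0006],"yaw":0.2},{"hand":0,"slide":[0,0,0.0007],"yaw":0.2},{"hand":0,"slide":[0,0,0.0007],"yaw":0.2},{"hand":0,"slide":[0,0,0.0006],"yaw":0.2},{"hand":0,"slide":[0,0,0.0007],"yaw":0.2},{"hand":0,"slide":[0,0,0],"yaw":0}]' >/dev/null; python3 st.py; python3 -m handwheel '[{"hand":0,"slide":[0,0,0.0007],"yaw":0.2},{"hand":0,"slide":[0,0,0.0007],"yaw":0.2},{"hand":0,"slide":[0,0,0.0006],"yaw":0.2},{"hand":0,"slide":[0,0,0.0007],"yaw":0.2},{"hand":0,"slide":[0,0,0.0007],"yaw":0.2},{"hand":0,"slide":[0,0,0.0006],"yaw":0.2},{"hand":0,"slide":[0,0,0.0007],"yaw":0.2},{"hand":0,"slide":[0,0,0.0007],"yaw":0.2},{"hand":0,"slide":[0,0,0.0006],"yaw":0.2},{"hand":0,"slide":[0,0,0.0007],"yaw":0.2},{"hand":0,"slide":[0,0,0],"yaw":0}]'>/dev/null; python3 st.py
```

```text
t 20.02 tcp [0.5437 0.211  0.1455] yaw 58.6 tilt z [ 3.e-04 -0.e+00 -1.e+00] F [-0.2 -1.5 -0.6] T [-0.21 -0.21 -0.02] w 0.487 gf 30.0 q6 0.87
t 21.40 tcp [0.5436 0.2109 0.1414] yaw -31.4 tilt z [ 1.e-04 -3.e-04 -1.e+00] F [ 0.2 -2.3 -0.4] T [-0.43 -0.1  -0.03] w 0.493 gf 30.0 q6 2.44
```

```bash
python3 -m handwheel '[{"hand":0.7,"slide":[0,0,0],"yaw":0},{"hand":0.7,"slide":[0,0,0],"yaw":0},{"hand":0.7,"slide":[0,0,0],"yaw":0},{"hand":0.7,"slide":[0,0,0],"yaw":0},{"hand":0.7,"slide":[0,0,0],"yaw":-0.2},{"hand":0.7,"slide":[0,0,0],"yaw":-0.2},{"hand":0.7,"slide":[0,0,0],"yaw":-0.2},{"hand":0.7,"slide":[0,0,0],"yaw":-0.2},{"hand":0.7,"slide":[0,0,0],"yaw":-0.2},{"hand":0.7,"slide":[0,0,0],"yaw":-0.2},{"hand":0.7,"slide":[0,0,0],"yaw":-0.2},{"hand":0.7,"slide":[0,0,0],"yaw":-0.2},{"hand":0.7,"slide":[0,0,0],"yaw":-0.2},{"hand":0.7,"slide":[0,0,0],"yaw":-0.2},{"hand":0.7,"slide":[0,0,0],"yaw":0}]' >/dev/null; python3 st.py; python3 -m handwheel '[{"hand":0,"slide":[0,0,0],"yaw":0},{"hand":0,"slide":[0,0,0],"yaw":0},{"hand":0,"slide":[0,0,0],"yaw":0},{"hand":0,"slide":[0,0,0],"yaw":0},{"hand":0,"slide":[0,0,0],"yaw":0}]'>/dev/null; python3 st.py
```

```text
t 23.27 tcp [0.5436 0.2111 0.1413] yaw 58.2 tilt z [-0.  0. -1.] F [0.5 0.2 0.3] T [-0.04 -0.09  0.01] w 0.695 gf 0.0 q6 0.88
t 23.90 tcp [0.5436 0.2111 0.1413] yaw 58.2 tilt z [ 0.  0. -1.] F [ 0.1 -0.3 -0.4] T [-0.07 -0.03  0.06] w 0.492 gf 30.0 q6 0.88
```

```bash
python3 -m handwheel '[{"hand":0,"slide":[0,0,0.0007],"yaw":0.2},{"hand":0,"slide":[0,0,0.0007],"yaw":0.2},{"hand":0,"slide":[0,0,0.0006],"yaw":0.2},{"hand":0,"slide":[0,0,0.0007],"yaw":0.2},{"hand":0,"slide":[0,0,0.0007],"yaw":0.2},{"hand":0,"slide":[0,0,0.0006],"yaw":0.2},{"hand":0,"slide":[0,0,0.0007],"yaw":0.2},{"hand":0,"slide":[0,0,0.0007],"yaw":0.2},{"hand":0,"slide":[0,0,0.0006],"yaw":0.2},{"hand":0,"slide":[0,0,0.0007],"yaw":0.2},{"hand":0,"slide":[0,0,0],"yaw":0},{"hand":0,"slide":[0,0,0],"yaw":0}]'>/dev/null; python3 st.py
python3 - <<'E'
from h import *
a=viewer.capture("scene")[120:240,320:420]; b=viewer.capture("side")[130:300,240:370]
f=lambda i,k:cv2.resize(i,None,fx=k,fy=k,interpolation=3)
A=f(a,4);B=f(b,3)
h=max(A.shape[0],B.shape[0]);p=lambda i:cv2.copyMakeBorder(i,0,h-i.shape[0],0,0,0)
cv2.imwrite("pics/end.png",np.hstack([p(A),p(B)])[:,:,::-1])
E
```

```text
t 25.40 tcp [0.5437 0.211  0.1373] yaw -31.5 tilt z [ 2.e-04 -1.e-04 -1.e+00] F [ 0.3 -0.8  0.9] T [-0.03 -0.11 -0.03] w 0.494 gf 30.0 q6 2.45
```

View pics/end.png

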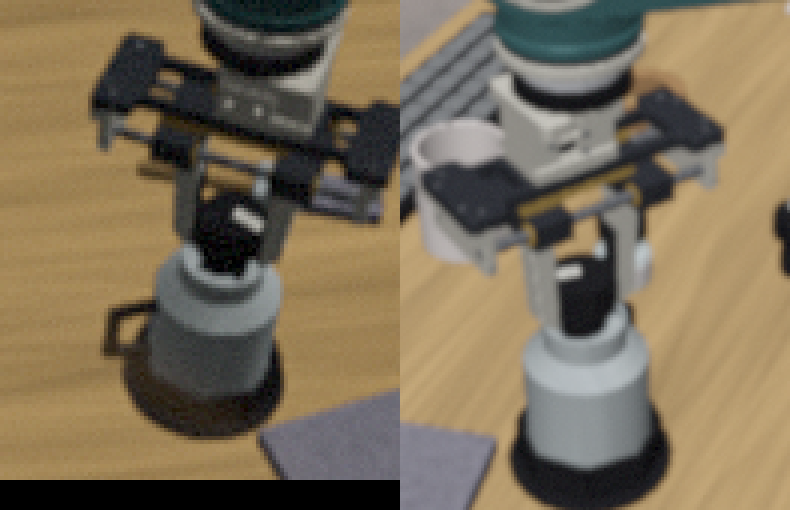

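The stopper sits upright in the mouth, still gripped. Its pointer has turned to about the drop-off heading, and the lugs are about 24 mm below the rim with almost no force. Handing in.

```bash
python3 -c "
from rig import manip
print(manip.sign_off())"
```

```text
the job is handed in; nothing more can be done
None
```

The job is handed in: the middle stopper was set in the flask with its pointer to the loop, turned back about 128° until the upward force vanished, then screwed forward one full turn (with one re-grip at 270°); it is started, not tight (lugs about 24 mm below the rim), and the knob is still gripped.

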